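Unclamp a spark plug and hold its firing end up to the inspection camera

ROBOT

A 7-joint arm with a two-finger parallel gripper is mounted at the origin on a cart in front of the work surface, level with it; the furniture and walls round the work are solid. World frame = base frame: x ahead of the robot, y to its left, z up, the work surface at z = 0. Lengths are in mm, angles in degrees, forces in N, time in s.
With the tool pointing down it reaches from about 425 to 875 mm from the base axis. Payload 4.7 kg.
Tool frame: the origin (TCP) lies on the mounting face of the last link; the fingertips stand 173 mm ahead of it and the grasp point (between the pads) lies 155 mm ahead of it; z points along the fingers, y is the line along which they close (so a half turn about z gives the same grasp; the last joint's range is limited). The gripper opens to 85 mm and grips with 20 to 120 N. Pads are 22 mm wide; open, the fingers measure 114 mm over their backs; the gripper's body (76 mm by 85 mm) begins 54 mm behind the grasp point. The pads swing forward as they close: fully open they stand 13 mm farther back than shut.
Start: joints at [67.557, 18.392, -4.016, 83.108, 1.295, 78.541, -3.26], TCP at [256.574, -597.224, 404.749] pointing down, gripper open.
Joint ranges: [-163.93, 163.93], [-17.29, 119.83], [-79.2, 71.16], [3.27, 140.29], [-89.18, 269.18], [5.43, 117.66], [-154.24, 154.24]. Speed limits (degrees/s): [147.25, 147.25, 180, 180, 180, 180, 180].

INTERFACE

Orientations are given as a 3x3 rotation matrix whose columns are the frame's x, y, z axes.
In Python, from station import robot, viewer, job gives the robot as it stands.
- The arm moves only by the tool arm_command, never from a script. Its argument "steps" is a list of rows, each a list of 5 numbers: the shift along the tool's x, y, z each as a share of 0.05 m, from -1 to 1, then the turn about the tool's z as a share of 10 degrees, from -1 to 1, then the opening, from 0 (shut) to 1 (fully open). In form: [[tx, ty, tz, yaw, jaw], ...]. A call has 1 to 12 rows; each row shifts and turns the commanded pose from where the row before left it, along the tool's axes as they then stand; what a row does not reach is not made up. A row lasts 1/8 s, in which the tool goes at most 62.5 mm and 10.7 degrees, less where a joint would pass 70% of its speed; a pose out of reach is approached as far as the arm can. A call with a number of a shift or a turn outside -1 to 1 is refused whole. A call with a gripper value outside its range is refused whole. The fingers move at their own pace and stop on an object; the grip force is fixed at half the most. Time passes only in rows, so rows that do not move let the fingers close. It gives the time, the measured TCP pose, the force, the opening and the grip force at its end, in the units of the state.
- robot.read_state(): the state, without advancing time (a new reading comes with each control period).
- viewer.grab_frame(name): name is "scene" or "top" or "wrist"; returns the picture (400x640x3 uint8, red, green, blue); there is no depth.
- viewer.camera_model(name): a dict with "fx", "fy", "cx", "cy" (pixels), "rvec" (rotation vector, rad) and "tvec" (3), from world to camera coordinates, as OpenCV has them; the wrist camera has in their place "mount" (4x4, takes a point from camera to tool coordinates, whose origin is the TCP and whose axes are the flange's). Camera axes: x right, y down, z forward; pixel columns grow to the right and rows downward; lengths in mm; the calibration is good to about 2 mm. A picture is of the moment at which its call begins: read the wrist's pose just before it. camera_model takes no time and is no camera call.
- job.hand_in(): hands the job in; it is judged then, once.
The state is a dict: "time_s": time; "qpos": joint angles; "qd": joint speeds; "joint_efforts": joint torques, N m; "tcp_pos": TCP position; "orientation": TCP orientation; "ft_force": force on the tool from outside, world axes, zero at the start; "torque": the same for the moment, N m; "grip_width": finger opening in mm; "finger_force": force on a finger pad.
Only numpy, scipy, OpenCV 4.12 (cv2) and the standard library are available. Lean on these libraries where they do the work, as an engineer would, in place of code of your own. Each camera call takes 0.05 s, during which the arm holds its last target. There are 200 camera calls.

TASK

The spark plug in the holding fixture is due for inspection. Turn the clamp knob on the fixture's keeper about a quarter turn clockwise (seen from above) to unlock it, slide the keeper back to its end stop so that it no longer covers the plug, then lift the plug out and hold it still in the air in front of the inspection camera: level with the lens and in line with it, firing end (the slotted one, not the smooth ceramic one) pointing straight at the lens, the tip 50 mm from the glass. Finish while still holding the plug there; do not touch the camera or its stand, and leave the other things on the bench where they are.

Things in the scene. Friction and masses are not known exactly. Their poses are not given: they have to be found in the camera images.
- clamp_knob (a joint): Clamp knob on top of the keeper, vertical axis. rad: 0 = clamped, grows as it turns clockwise seen from above, stops at 1.6. It starts between 0 and 0.2; from about 0.9 on the keeper is unlocked. Light friction (0.05 N m); stays where it is left.
- knob_grip (a point): Grip point on the clamp knob's axis, 60 mm above the bench. The knob is a black bar 44 mm long, 13 mm thick, from 44 to 68 mm above the bench; the keeper's top below it is at 34 mm. The bar lies along this point's x axis, which at 0 rad points along the fixture's +x and turns with the knob. The knob rides on the keeper; the keeper's nose stands 61 mm in front (+x of the fixture) of its axis.
- keeper (a joint): The keeper, an aluminium carriage on the fixture's rail. m: 0 = its nose (24 mm wide, 55 to 61 mm above the bench) covers the plug's tail, reaching to fixture x = 45 mm; grows as it slides towards the fixture's -x, end stop at 0.045. Locked while the knob is below about 0.9 rad; free, it has 2 N friction and can be drawn back by the knob.
- fixture: Holding fixture, fixed to the bench: dark steel base 250 x 70 x 10 mm, origin under its centre on the bench. Its x axis runs along rail and plug, +x towards the plug's end. The plug rests on two V saddles, 7 mm thick, about 36 mm wide, at x = 51 and 99 mm; plug axis 46 mm above the bench, its middle at x = 75 mm. Between the saddles the plug is free all round.
- plug: The spark plug, 78 mm long, 35 to 70 g, lying level in the fixture. Its axis is along the body's y, 10.8 mm above the body's origin (under its middle); +y is the firing end (slotted into prongs, 13 mm wide, thin centre pin), -y the smooth ceramic and terminal end. The hexagon, 17.5 mm across, lies from y = -2 to +10 mm: grip there, near y = +3 mm; both ends taper.
- plug_tip (a point): Tip of the plug's firing end, on its axis (39 mm from the middle).
- plug_tail (a point): Terminal end of the plug, on its axis, 78 mm from plug_tip.
- lens (a point): Centre of the front glass of the inspection camera. The camera looks horizontally along the point's -x axis (z is up). Lens barrel 37 mm in diameter; the camera's black body (46 mm wide, 42 mm high, centred on the lens height) begins 26 mm behind the glass. Its height, 155 to 250 mm, and direction differ from time to time and are fixed during the work.
- focus (a point): The point 50 mm in front of the glass on the lens axis, where the tip of the plug belongs. Same axes as lens.
- camera_stand: Stand of the camera, fixed: grey base 110 x 90 x 12 mm, origin at the centre of its underside, a 18 mm steel post 312 mm high 30 mm behind the centre; lens axis 72 mm ahead of the origin at the glass.
- spare_plug: A second spark plug, like the first, lying on the bench away from the fixture; leave it.
Not all that is in view belongs to the job. Leave any black, purple or turquoise look-alike of the plug alone.

How it is judged:
By the outcome, as a careful person would: the job done as asked, in the order asked, and still so for the second after the job is handed in, while the arm keeps its last pose, push and grip.
It also fails if it takes over 42 s, if anything falls off the work surface, if the arm or the gripper's body presses on something with over 40 N, if the wrist force passes 120 N, or if a joint passes its speed limit or range.

## Working session

There is one attempt and no reset: what is moved stays moved. The work goes in short steps, Python scripts to look and compute and a tool call to move; the robot and the scene stay as the last step left them, time stands still between calls to the robot, and variables do not carry over. Pictures are saved under pics/ and viewed, at most 10 in all, crops included, and the job is handed in when it is done.

Besides the shell and the picture viewer there is one more tool, called after "Call:" by a JSON object that holds its "method" and its "body", one argument or row to a line. arm_command: Moves the arm, as the interface text tells. Shift numbers are shares of 0.05 m and turn numbers shares of 10 degrees, none past 1 either way. Its arguments: {"type":"object","properties":{"steps":{"type":"array","items":{"type":"array","items":{"type":"number","minimum":-1,"maximum":1}}}},"required":["steps"]}

```bash
ls; mkdir -p pics
python3 - <<'E'
from station import robot, viewer, job
import cv2
s=robot.read_state();print(s)
for n in("scene","top"):
    im=viewer.grab_frame(n);cv2.imwrite(f"pics/{n}0.png",im[:,:,::-1]);print(n,viewer.camera_model(n))
print(viewer.camera_model("wrist"))
E
```

```text
pics
{'time_s': 0.0, 'qpos': array([67.55859859, 18.43916498, -4.01662655, 83.17619407,  1.29391568,
       78.5402384 , -3.26122115]), 'qd': array([-0.03287468, -0.04971308,  0.04065944,  0.02297834, -0.05596766,
       -0.06528409, -0.01857151]), 'joint_efforts': array([ 6.86350231e-04, -4.93585646e+01, -3.81652554e-01, -3.14335155e+01,
        1.29178583e-02,  1.12503703e-02, -1.08952582e-05]), 'tcp_pos': array([ 256.47546284, -597.03061559,  403.61080272]), 'orientation': array([[ 9.18785796e-01,  3.94755583e-01, -8.31145064e-04],
       [ 3.94756451e-01, -9.18784151e-01,  1.74021365e-03],
       [-7.66838566e-05, -1.92698346e-03, -9.99998140e-01]]), 'ft_force': array([ 0.45336968, -0.21853237, -0.19943763]), 'torque': array([-0.00590894,  0.04408995, -0.0433751 ]), 'finger_force': 0.0, 'grip_width': 85.34462279058793}
scene {'fx': 410.5215167292001, 'fy': 410.5215167292001, 'cx': 315.1233987477398, 'cy': 196.73821616339268, 'rvec': array([ 1.27318971, -2.15118181,  1.06189359]), 'tvec': array([269.78825035, 372.19462936, 673.53706796])}
top {'fx': 489.54843272940843, 'fy': 489.54843272940843, 'cx': 312.9156016779108, 'cy': 197.3114414904508, 'rvec': array([ 2.17140826, -2.12539815,  0.16542411]), 'tvec': array([  12.99462735,  522.74333157, 1445.73432304])}
{'fx': 340.13836638676617, 'fy': 340.13836638676617, 'cx': 321.8388313508165, 'cy': 203.1463792467911, 'mount': array([[-7.41466744e-04, -9.65454216e-01, -2.60571692e-01,
         6.64882425e+01],
       [ 9.99999502e-01, -8.89764778e-04,  4.51164823e-04,
        -9.47193712e-01],
       [-6.67426494e-04, -2.60571228e-01,  9.65454396e-01,
         3.15954849e+01],
       [ 0.00000000e+00,  0.00000000e+00,  0.00000000e+00,
         1.00000000e+00]])}
```

View pics/scene0.png

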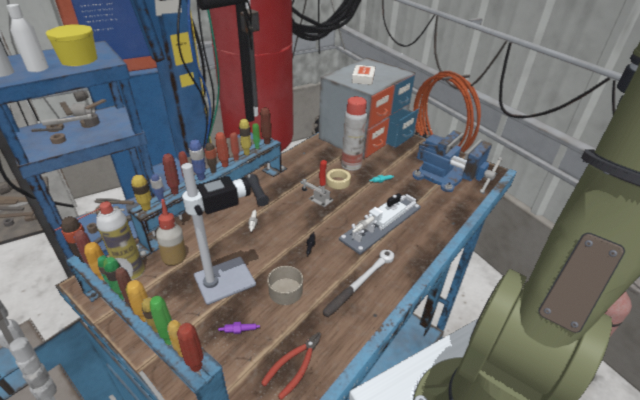

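View pics/top0.png

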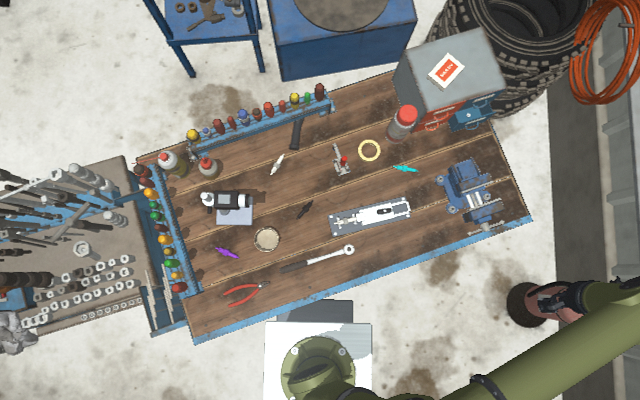

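The scene shows the fixture at about (380,220) and the inspection camera at (215,195). In the top view the fixture spans (330–410, 197–237), with the knob to the right and the plug to the left. The camera is at (222,200), looking to the right. I'll do a coarse localisation first, then look closer.

```bash
cat > h.py <<'E'
from station import robot, viewer, job
import cv2, numpy as np
def cam(n,s=None):
    m=viewer.camera_model(n)
    K=np.array([[m['fx'],0,m['cx']],[0,m['fy'],m['cy']],[0,0,1.]])
    if n=='wrist':
        s=s or robot.read_state()
        M=m['mount'];R0=np.array(s['orientation'])
        Rcw=R0@M[:3,:3];C=R0@M[:3,3]+s['tcp_pos']
    else:
        R=cv2.Rodrigues(m['rvec'])[0];Rcw=R.T;C=-R.T@m['tvec']
    return K,Rcw,C
def ray(c,uv):
    K,R,C=c;d=R@np.linalg.solve(K,[uv[0],uv[1],1.]);return C,d/np.linalg.norm(d)
def onz(c,uv,z):
    C,d=ray(c,uv);return C+d*(z-C[2])/d[2]
def proj(c,P):
    K,R,C=c;p=K@(R.T@(np.asarray(P,float)-C));return p[:2]/p[2]
def tri(c1,u1,c2,u2):
    C1,d1=ray(c1,u1);C2,d2=ray(c2,u2)
    t=np.linalg.lstsq(np.c_[d1,-d2],C2-C1,rcond=None)[0]
    a,b=C1+t[0]*d1,C2+t[1]*d2;return (a+b)/2,np.linalg.norm(a-b)
E
python3 - <<'E'
from h import *
t=cam('top');print(t[2],cam('scene')[2])
for uv in [(330,215),(408,197),(412,217),(333,237)]:print(uv,onz(t,uv,10).round(0))
for uv in [(215,208),(252,206),(252,224),(216,225)]:print(uv,onz(t,uv,12).round(0))
for z in (155,250):print(onz(t,(250,200),z).round(0))
a=cv2.imread('pics/top0.png');b=cv2.imread('pics/scene0.png')
f=lambda i,x,y,w,h,k:cv2.resize(i[y:y+h,x:x+w],None,fx=k,fy=k,interpolation=cv2.INTER_CUBIC)
o=np.vstack([np.hstack([f(a,320,185,100,60,4),f(a,190,180,100,60,4)]),np.hstack([f(b,330,180,100,75,4),f(b,180,150,100,75,4)])])
cv2.imwrite('pics/crop0.png',o)
E
```

```text
[ 305.42964296   32.34486808 1506.40091827] [-119.78432402  395.95850695  702.73416067]
(330, 215) [473. -30.  10.]
(408, 197) [ 534. -270.   10.]
(412, 217) [ 472. -282.   10.]
(333, 237) [405. -40.  10.]
(215, 208) [486. 324.  12.]
(252, 206) [495. 211.  12.]
(252, 224) [440. 209.  12.]
(216, 225) [434. 318.  12.]
[494. 200. 155.]
[480. 188. 250.]
```

View pics/crop0.png

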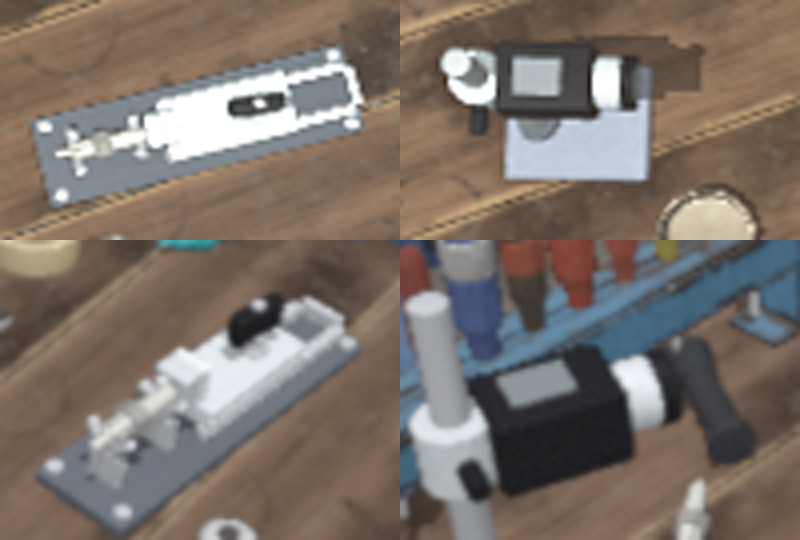

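The crops confirm it: the knob bar lies along the rail, the plug's firing end is at the left, towards the camera, and the lens looks right. Next I'll move above the fixture and look with the wrist camera.

Call:
{"method": "arm_command", "body": {
  "steps": [
    [0.63,-0.6,0,0,1],
    [0.63,-0.6,0,0,1],
    [0.63,-0.6,0,0,1],
    [0.63,-0.6,0,0,1],
    [0.63,-0.6,0,0,1],
    [0.63,-0.6,0,0,1],
    [0.63,-0.6,0,0,1],
    [0.63,-0.6,0,0,1],
    [0.63,-0.6,0,0,1],
    [0.63,-0.6,0,0,1],
    [0.63,-0.6,0,0,1],
    [0.63,-0.6,0,0,1]
  ]
}}

```text
time_s: 1.6
tcp_pos: [461.9, -115.9, 404.5]
orientation: [[0.919, 0.395, -0.0], [0.395, -0.919, -0.0], [-0.0, 0.0, -1.0]]
ft_force: [0.1, -0.9, -0.6]
grip_width: 85.3
finger_force: 0.0
```

Call:
{"method": "arm_command", "body": {
  "steps": [
    [0,0,0,-1,1],
    [0,0,0,-1,1],
    [0,0,0,-1,1],
    [0,0,0,-1,1],
    [0,0,0,-1,1],
    [0,0,0,-1,1],
    [0,0,0,-1,1],
    [0,0,0,-1,1],
    [0,0,0,-0.2,1],
    [0,0,0,0,1],
    [0,0,0,0,1]
  ]
}}

```text
time_s: 2.98
tcp_pos: [461.7, -117.2, 404.7]
orientation: [[-0.261, 0.965, -0.0], [0.965, 0.261, -0.0], [-0.0, -0.0, -1.0]]
ft_force: [-0.5, -0.1, -0.2]
grip_width: 85.5
finger_force: 0.0
```

Run:
```python
from h import *
s=robot.read_state();c=cam('wrist',s);im=viewer.grab_frame('wrist');cv2.imwrite('pics/w1.png',im[:,:,::-1])
np.savez('w1.npz',K=c[0],R=c[1],C=c[2])
print(s['time_s'],s['tcp_pos'],s['orientation'].round(4),np.abs(s['qd']).max())
```

```text
2.975 [ 461.71996732 -117.24632678  404.6536657 ] [[-2.615e-01  9.652e-01 -1.000e-04]
 [ 9.652e-01  2.615e-01 -1.000e-04]
 [-1.000e-04 -1.000e-04 -1.000e+00]] 0.429139201806261
```

View pics/w1.png

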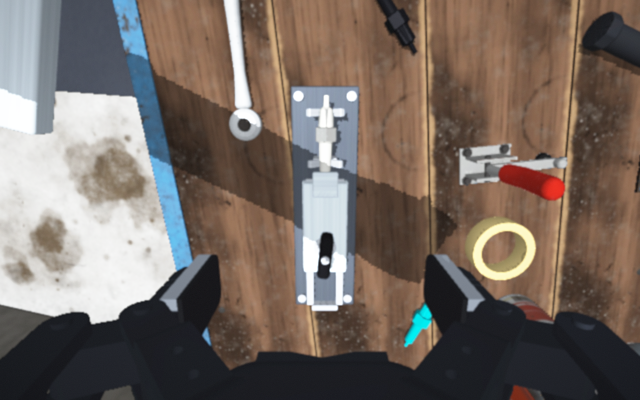

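The wrist view shows the fixture upright in the image. The base screws are at (298,96), (352,96), (302,299) and (348,299), the hexagon is near (326,134), and the knob runs from (328,236) to (322,277). Next I'll measure these by mask.

Run:
```python
from h import *
z=np.load('w1.npz');c=(z['K'],z['R'],z['C'])
im=cv2.imread('pics/w1.png');g=cv2.cvtColor(im,6);hsv=cv2.cvtColor(im,40)
S=[]
for u,v in [(298,96),(352,96),(302,299),(348,299)]:
    p=g[v-7:v+8,u-7:u+8].astype(float);w=np.clip(p-150,0,None);yy,xx=np.mgrid[-7:8,-7:8]
    q=(u+(w*xx).sum()/w.sum(),v+(w*yy).sum()/w.sum());P=onz(c,q,12);S.append(P[:2]);print(np.round(q,1),P.round(1))
S=np.array(S);o=S.mean(0);ax=(S[0]+S[1]-S[2]-S[3]);print('o',o,'len',np.linalg.norm(ax)/2,'ang',np.degrees(np.arctan2(ax[1],ax[0])))
m=(g[225:290,310:342]<60).astype('uint8');n,l,st,ce=cv2.connectedComponentsWithStats(m);k=1+st[1:,4].argmax();print(st[k])
pts=np.argwhere(l==k)[:,::-1]+[310,225]
W=np.array([onz(c,q,68)[:2] for q in pts]).astype(np.float32);r=cv2.minAreaRect(W);print('knob',r);vx=cv2.fitLine(W,2,0,.01,.01).ravel();print(np.degrees(np.arctan2(vx[1],vx[0])),vx)
# plug: bright row centres
for v in range(94,176,5):
    row=np.where(g[v,305:350]>140)[0]+305
    if len(row):print(v,row.min(),row.max(),onz(c,((row.min()+row.max())/2,v),46).round(1)[:2])
cv2.imwrite('pics/w1c.png',cv2.resize(im[85:310,280:370],None,fx=2.6*1,fy=2.6,interpolation=2).transpose(1,0,2)[::-1])
```

```text
[298.   95.6] [417.5 -44.3  12. ]
[351.2  95.6] [469.5 -30.2  12. ]
[304.3 298.1] [ 480.6 -265.4   12. ]
[345.3 298.2] [ 527.8 -252.7   12. ]
o [ 473.84849672 -148.1523193 ] len 229.94488169379395 ang 105.30222004106295
[ 10   8  13  26 268]
knob ((481.05035400390625, -171.82212829589844), (11.695509910583496, 25.404630661010742), 8.935684204101562)
-78.41619 [ 2.0080106e-01 -9.7963202e-01  4.8098181e+02 -1.7141626e+02]
94 305 349 [445.4 -36.8]
99 305 349 [446.5 -41. ]
104 305 349 [447.7 -45.3]
109 305 349 [448.9 -49.5]
114 305 349 [450.1 -53.9]
119 305 349 [451.2 -58.2]
124 305 349 [452.5 -62.6]
129 305 349 [453.7 -67. ]
134 305 349 [454.9 -71.5]
139 305 349 [456.1 -76. ]
144 305 349 [457.4 -80.5]
149 310 349 [460.9 -84.4]
154 318 349 [465.9 -88. ]
159 313 349 [464.9 -93.3]
164 308 349 [463.8 -98.6]
169 320 349 [ 470.7 -101.7]
174 312 337 [ 462.7 -109. ]
```

View pics/w1c.png

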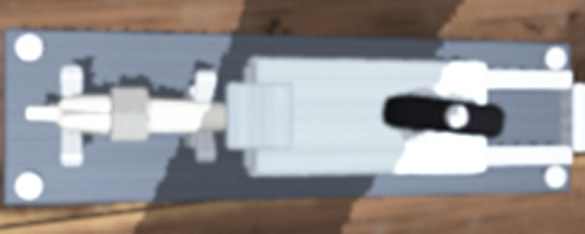

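The crop shows the knob's pivot screw at wrist pixel (325, 261) with the bar about 6° clockwise, so roughly 0.1 rad. The hexagon is centred at about (326,134) and the firing end is on the left. Next I'll work out the moves.

Run:
```python
from h import *
z=np.load('w1.npz');c=(z['K'],z['R'],z['C'])
f=lambda x,y:(370-y/2.6,85+x/2.6)
o=np.array([474.1,-148.2]);a=np.radians(105.3);ux=np.array([np.cos(a),np.sin(a)]);uy=np.array([-ux[1],ux[0]])
loc=lambda P:np.array([(P[:2]-o)@ux,(P[:2]-o)@uy]).round(1)
for n,q,h in [('pivot',f(457,117),69),('tip',f(24,114),46),('hexL',f(110,114),54),('hexR',f(148,113),54),('tailvis',f(224,116),46),('nosefront',f(228,115),61),('nosetop',f(228,83),61),('nosebot',f(228,148),61)]:
    P=onz(c,q,h);print(n,P.round(1),loc(P))
K=o-16*ux;s=robot.read_state();d=np.r_[K,215]-s['tcp_pos'];print(K,s['orientation'].T@d/50)
```

```text
pivot [ 484.3 -187.2   69. ] [-40.3   0.5]
tip [444.7 -37.2  46. ] [114.9  -0.9]
hexL [452.3 -65.4  54. ] [85.6 -0.8]
hexR [456.1 -78.1  54. ] [72.4 -1.2]
tailvis [ 462.7 -106.1   46. ] [43.6 -0.2]
nosefront [ 462.6 -104.9   61. ] [44.8 -0.4]
nosetop [ 473.7 -101.9   61. ] [ 44.7 -11.8]
nosebot [ 451.3 -108.    61. ] [44.8 11.4]
[ 478.3219688 -163.6329187] [-0.98229843  0.07797063  3.79279388]
```

Run:
```python
from h import *
z=np.load('w1.npz');c=(z['K'],z['R'],z['C']);t=cam('top');sc=cam('scene')
o=np.array([474.1,-148.2]);a=np.radians(105.3);ux=np.array([np.cos(a),np.sin(a)]);uy=np.array([-ux[1],ux[0]])
loc=lambda P:np.array([(P[:2]-o)@ux,(P[:2]-o)@uy,P[2]]).round(1)
w=lambda x,y:(370-y/2.6,85+x/2.6)
print(z['C'],loc(z['C']))
T=lambda x,y:(320+x/4,185+y/4); Sc=lambda x,y:(330+x/4,180+(y-240)/4)
for A,B in [((c,w(457,117)),(t,T(260,103))),((c,w(457,117)),(sc,Sc(260,305))),((t,T(260,103)),(sc,Sc(260,305)))]:
    P,e=tri(*A,*B);print(loc(P),e)
for xy in [(383,112),(503,122),(457,117),(245,115),(487,115)]:
    print(xy,[loc(onz(c,w(*xy),h))[0] for h in(34,44,68)])
for xy in [(228,106),(285,100),(45,126),(62,196),(333,53),(352,124)]:print('top',xy,loc(onz(t,T(*xy),68 if xy[0] in(228,285) else 11)))
```

```text
[444.70464795 -52.56557984 373.05528334] [100.    3.1 373.1]
[-44.2   1.4  59.8] 1.9980384886360931
[-42.4   1.9  68. ] 4.172987741106241
[-42.5   3.5  69.6] 1.0025578655722056
(383, 112) [np.float64(-23.8), np.float64(-20.1), np.float64(-11.4)]
(503, 122) [np.float64(-77.5), np.float64(-72.3), np.float64(-59.7)]
(457, 117) [np.float64(-56.4), np.float64(-51.8), np.float64(-40.7)]
(245, 115) [np.float64(33.3), np.float64(35.3), np.float64(40.0)]
(487, 115) [np.float64(-70.1), np.float64(-65.1), np.float64(-53.1)]
top (228, 106) [-18.9  -0.6  68. ]
top (285, 100) [-61.1   5.3  68. ]
top (45, 126) [112.2 -24.4  11. ]
top (62, 196) [113.   30.8  11. ]
top (333, 53) [-117.9  -25.3   11. ]
top (352, 124) [-117.2   31.4   11. ]
```

Three views agree that the knob axis is at fixture x ≈ -40.5. The nose, the plug tip and the hexagon all fit the frame. Now I'll go to the knob and grip it.

Call:
{"method": "arm_command", "body": {
  "steps": [
    [-0.74,0.035,0,0,0.6],
    [-0.74,0.035,0,0.6,0.6],
    [0,0,0.9,0,0.6],
    [0,0,0.9,0,0.6],
    [0,0,0.9,0,0.6],
    [0,0,0.6,0,0.6],
    [0,0,0.3,0,0.6],
    [0,0,0.19,0,0.6],
    [0,0,0,0,0.6],
    [0,0,0,0,0.6]
  ]
}}

```text
time_s: 4.28
tcp_pos: [485.2, -187.9, 216.3]
orientation: [[-0.161, 0.987, 0.002], [0.987, 0.161, -0.001], [-0.001, 0.002, -1.0]]
ft_force: [-0.1, -1.5, 0.4]
grip_width: 51.5
finger_force: 0.0
```

Call:
{"method": "arm_command", "body": {
  "steps": [
    [0,0,0,0,0],
    [0,0,0,0,0],
    [0,0,0,0,0],
    [0,0,0,0,0],
    [0,0,0,0,0],
    [0,0,0,0,0]
  ]
}}

```text
time_s: 5.03
tcp_pos: [484.2, -188.0, 215.8]
orientation: [[-0.16, 0.987, -0.001], [0.987, 0.16, -0.001], [-0.0, -0.001, -1.0]]
ft_force: [-2.9, -0.1, 5.5]
grip_width: 12.0
finger_force: 60.9
```

Call:
{"method": "arm_command", "body": {
  "steps": [
    [0,0,0,0.8,0],
    [0,0,0,0.8,0],
    [0,0,0,0.8,0],
    [0,0,0,0.8,0],
    [0,0,0,0.8,0],
    [0,0,0,0.8,0],
    [0,0,0,0.8,0],
    [0,0,0,0.8,0],
    [0,0,0,0.8,0],
    [0,0,0,0.3,0],
    [0,0,0,0,0]
  ]
}}

```text
time_s: 6.4
tcp_pos: [484.1, -187.9, 215.8]
orientation: [[0.912, 0.41, -0.002], [0.41, -0.912, -0.0], [-0.002, -0.0, -1.0]]
ft_force: [-3.7, 0.8, 7.1]
grip_width: 12.0
finger_force: 61.0
```

Run:
```python
from h import *
s=robot.read_state();R=s['orientation'];print(s['torque'],s['ft_force'],np.degrees(np.arctan2(R[1,0],R[0,0])))
ux=np.r_[np.cos(np.radians(105.3)),np.sin(np.radians(105.3)),0]
print(R.T@(-46*ux)/50)
```

```text
[ 0.08801771  0.87363142 -0.03648947] [-3.72479075  0.77326839  7.08422748] 24.205750240870984
[-1.42424577e-01  9.08908810e-01 -1.19219433e-04]
```

Call:
{"method": "arm_command", "body": {
  "steps": [
    [-0.018,0.113,0,0,0],
    [-0.018,0.113,0,0,0],
    [-0.018,0.113,0,0,0],
    [-0.018,0.113,0,0,0],
    [-0.018,0.113,0,0,0],
    [-0.018,0.113,0,0,0],
    [-0.018,0.113,0,0,0],
    [-0.01,0.08,0,0,0],
    [0,0,0,0,0],
    [0,0,0,0,0]
  ]
}}

```text
time_s: 7.65
tcp_pos: [495.8, -230.9, 215.9]
orientation: [[0.912, 0.41, -0.001], [0.41, -0.912, -0.001], [-0.002, 0.0, -1.0]]
ft_force: [-3.0, -1.1, 5.8]
grip_width: 11.8
finger_force: 60.9
```

Call:
{"method": "arm_command", "body": {
  "steps": [
    [-0.006,0.03,0,0,0],
    [-0.004,0.03,0,0,0],
    [0,0,0,0,0],
    [0,0,0,0,0]
  ]
}}

```text
time_s: 8.15
tcp_pos: [496.3, -231.9, 215.8]
orientation: [[0.912, 0.411, -0.004], [0.411, -0.912, 0.002], [-0.002, -0.003, -1.0]]
ft_force: [-5.8, 4.6, 10.1]
grip_width: 12.0
finger_force: 61.5
```

Call:
{"method": "arm_command", "body": {
  "steps": [
    [0,0,0,0,0.6],
    [0,0,0,0,0.6],
    [0,0,0,0,0.6],
    [0,0,0,0,0.6],
    [0,0,-0.5,0,0.6],
    [0,0,-0.9,0,0.6],
    [0,0,-0.9,0,0.6],
    [0,0,-0.9,0,1],
    [0,0,-0.6,0,1]
  ]
}}

```text
time_s: 9.28
tcp_pos: [497.3, -233.2, 407.8]
orientation: [[0.912, 0.411, 0.003], [0.411, -0.912, -0.001], [0.002, 0.002, -1.0]]
ft_force: [1.1, -0.5, -0.9]
grip_width: 84.3
finger_force: 0.0
```

Call:
{"method": "arm_command", "body": {
  "steps": [
    [0.1,-0.8,0,0,1],
    [0.1,-0.8,0,0,1],
    [0.1,-0.8,0,0,1],
    [0,0,0,-1,1],
    [0,0,0,-1,1],
    [0,0,0,-1,1],
    [0,0,0,-1,1],
    [0,0,0,-1,1],
    [0,0,0,-1,1],
    [0,0,0,-1,1],
    [0,0,0,-1,1],
    [0,0,0,-0.1,1]
  ]
}}

```text
time_s: 10.78
tcp_pos: [461.4, -117.6, 405.2]
orientation: [[-0.262, 0.965, 0.0], [0.965, 0.262, -0.0], [-0.0, -0.0, -1.0]]
ft_force: [-0.5, -0.5, 0.3]
grip_width: 85.4
finger_force: 0.0
```

Call:
{"method": "arm_command", "body": {
  "steps": [
    [0,0,0,0,1],
    [0,0,0,0,1]
  ]
}}

```text
time_s: 11.02
tcp_pos: [461.5, -117.6, 405.2]
orientation: [[-0.262, 0.965, 0.0], [0.965, 0.262, -0.0], [-0.0, 0.0, -1.0]]
ft_force: [-0.6, 0.1, 0.3]
grip_width: 85.5
finger_force: 0.0
```

Run:
```python
from h import *
s=robot.read_state();c=cam('wrist',s);im=viewer.grab_frame('wrist')[:,:,::-1];cv2.imwrite('pics/w2.png',im)
np.savez('w2.npz',K=c[0],R=c[1],C=c[2])
print(s['time_s'],s['tcp_pos'],s['orientation'].round(4))
cv2.imwrite('pics/w2c.png',cv2.resize(im[85:310,280:370],None,fx=3.5,fy=3.5,interpolation=2).transpose(1,0,2)[::-1])
```

```text
11.025 [ 461.45203661 -117.5901011   405.20231936] [[-2.615e-01  9.652e-01  0.000e+00]
 [ 9.652e-01  2.615e-01 -1.000e-04]
 [-1.000e-04  0.000e+00 -1.000e+00]]
```

View pics/w2c.png

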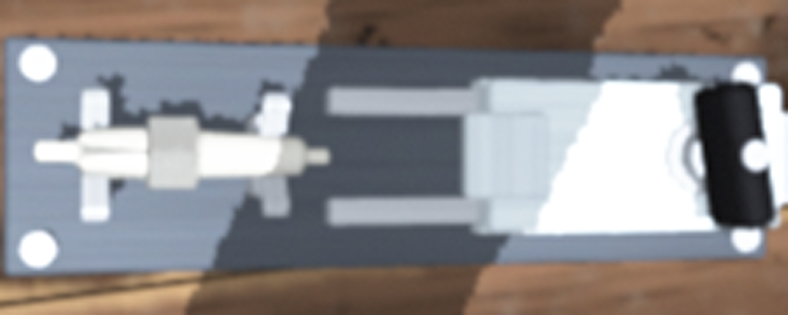

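The crop shows the keeper fully back, the knob about 80° turned and the plug exposed. The slotted firing end is at the left (x=34) and the smooth ceramic and terminal at the right (x=330). Now I'll grasp the hexagon.

Call:
{"method": "arm_command", "body": {
  "steps": [
    [0.46,0.05,0,0,0.6],
    [0.45,0.047,0,0,0.6],
    [0,0,0.9,0,0.6],
    [0,0,0.9,0,0.6],
    [0,0,0.9,0,0.6],
    [0,0,0.7,0,0.6],
    [0,0,0.4,0,0.6],
    [0,0,0.284,0,0.6],
    [0,0,0,0,0.6],
    [0,0,0,0,0.6]
  ]
}}

```text
time_s: 12.32
tcp_pos: [454.7, -72.5, 201.8]
orientation: [[-0.263, 0.965, 0.001], [0.965, 0.263, -0.0], [-0.001, 0.001, -1.0]]
ft_force: [0.1, 0.5, -0.5]
grip_width: 51.0
finger_force: 0.0
```

Call:
{"method": "arm_command", "body": {
  "steps": [
    [0,0,0,0,0],
    [0,0,0,0,0],
    [0,0,0,0,0],
    [0,0,0,0,0],
    [0,0,0,0,0]
  ]
}}

```text
time_s: 12.95
tcp_pos: [453.5, -72.9, 201.5]
orientation: [[-0.262, 0.965, -0.002], [0.965, 0.262, -0.001], [-0.0, -0.002, -1.0]]
ft_force: [-4.2, -0.9, 6.1]
grip_width: 15.4
finger_force: 58.3
```

Call:
{"method": "arm_command", "body": {
  "steps": [
    [0,0,-0.2,0,0],
    [0,0,-0.4,0,0],
    [0,0,-0.6,0,0],
    [0,0,-0.8,0,0],
    [0,0,-0.8,0,0],
    [0,0,-0.8,0,0],
    [0,0,-0.5,0,0],
    [0,0,0,0,0],
    [0,0,0,0,0]
  ]
}}

```text
time_s: 14.08
tcp_pos: [453.8, -72.3, 405.2]
orientation: [[-0.263, 0.965, -0.001], [0.965, 0.263, 0.0], [0.0, -0.001, -1.0]]
ft_force: [0.0, 0.2, -0.5]
grip_width: 15.1
finger_force: 58.5
```

Call:
{"method": "arm_command", "body": {
  "steps": [
    [0.4,0.15,0,0,0],
    [0.6,0.2,0,0,0],
    [0.7,0.2,0,0,0],
    [0.5,0.2,0,0,0],
    [0.3,0.05,0,0,0],
    [0,0,0,0,0],
    [0,0,0,0,0],
    [0,0,0,0,0]
  ]
}}

```text
time_s: 15.08
tcp_pos: [459.9, 57.5, 405.9]
orientation: [[-0.261, 0.965, -0.0], [0.965, 0.261, -0.0], [-0.0, -0.0, -1.0]]
ft_force: [0.3, -0.3, -0.8]
grip_width: 15.3
finger_force: 58.5
```

Run:
```python
from h import *
s=robot.read_state();c=cam('wrist',s);im=viewer.grab_frame('wrist')[:,:,::-1];cv2.imwrite('pics/w3.png',im)
np.savez('w3.npz',K=c[0],R=c[1],C=c[2],t=s['tcp_pos'],o=s['orientation'])
print(s['time_s'],s['tcp_pos'],s['orientation'].round(4),s['grip_width'],c[2])
```

```text
15.075 [459.93619613  57.47139147 405.88443892] [[-2.610e-01  9.653e-01 -2.000e-04]
 [ 9.653e-01  2.610e-01 -3.000e-04]
 [-3.000e-04 -3.000e-04 -1.000e+00]] 15.274683850575151 [442.94922024 122.1527777  374.27215128]
```

View pics/w3.png

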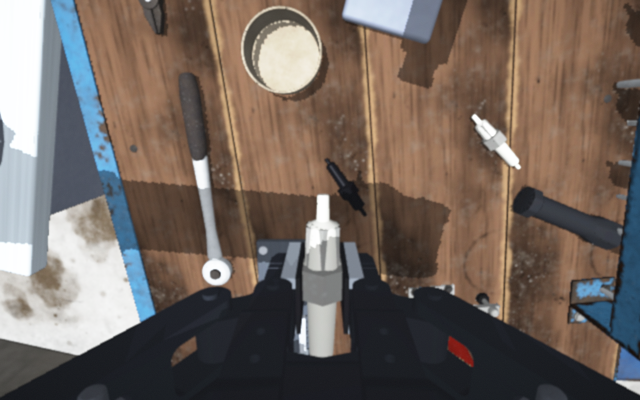

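The wrist view shows the plug held with its slotted tip at (323,196), pointing ahead. The lens is just out of frame, so I'll go up and forward a bit.

Call:
{"method": "arm_command", "body": {
  "steps": [
    [0,0,-0.6,0,0],
    [0,0,-0.8,0,0],
    [0.3,0.2,0,0,0],
    [0.5,0.2,0,0,0],
    [0.4,0.2,0,0,0],
    [0,0,0,0,0],
    [0,0,0,0,0],
    [0,0,0,0,0]
  ]
}}

```text
time_s: 16.12
tcp_pos: [473.1, 123.2, 475.9]
orientation: [[-0.261, 0.965, -0.0], [0.965, 0.261, -0.001], [-0.001, -0.0, -1.0]]
ft_force: [0.4, -0.6, -0.5]
grip_width: 16.0
finger_force: 58.6
```

Run:
```python
from h import *
s=robot.read_state();c=cam('wrist',s);im=viewer.grab_frame('wrist')[:,:,::-1];cv2.imwrite('pics/w4.png',im)
np.savez('w4.npz',K=c[0],R=c[1],C=c[2],t=s['tcp_pos'],o=s['orientation'])
print(s['time_s'],s['tcp_pos'],s['orientation'].round(4),s['grip_width'],c[2])
b=cv2.imread('pics/scene0.png')
f=lambda i,x,y,w,h,k:cv2.resize(i[y:y+h,x:x+w],None,fx=k,fy=k,interpolation=cv2.INTER_CUBIC)
cv2.imwrite('pics/c4.png',np.vstack([f(im,200,0,300,130,2.6),f(b,180,160,120,65,6.5)[:, :780][:262*1]]))
```

```text
16.125 [473.1465393  123.22679022 475.9277944 ] [[-2.610e-01  9.653e-01 -1.000e-04]
 [ 9.653e-01  2.610e-01 -6.000e-04]
 [-5.000e-04 -2.000e-04 -1.000e+00]] 15.959679491335306 [456.16130979 187.90108242 444.29996456]
```

View pics/c4.png

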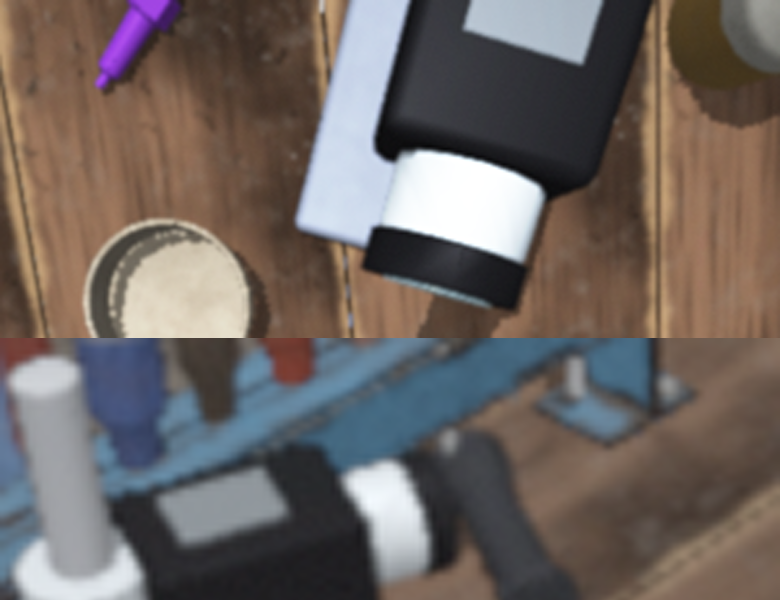

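The wrist crop shows the lens rim edges at crop (364,272) and (520,308), and the white/black ring boundary from (373,228) to (535,262). The camera body edges give its direction. The scene crop shows the barrel with its white/black boundary around (420,518).

Run:
```python
from h import *
from scipy.optimize import brentq
z=np.load('w4.npz');c=(z['K'],z['R'],z['C']);sc=cam('scene');t=cam('top')
w=lambda x,y:(200+x/2.6,y/2.6);S=lambda x,y:(180+x/6.5,160+(y-338)/6.5)
for L,R in [((364,272),(520,308)),((373,228),(535,262)),((398,152),(546,184))]:
    f=lambda h:np.linalg.norm(onz(c,w(*L),h)-onz(c,w(*R),h))-37
    h=brentq(f,50,350);a,b=onz(c,w(*L),h),onz(c,w(*R),h);v=b-a
    print('h',h,'mid',(a+b)/2,'axisang',np.degrees(np.arctan2(v[0],-v[1])))
m=lambda p,q:((p[0]+q[0])/2,(p[1]+q[1])/2)
print(tri(c,w(*m((373,228),(535,262))),sc,S(420,518)))
P=tri(c,w(*m((364,272),(520,308))),t,(249.3,200.5));print('top',P)
# body side edges direction at several heights
for h in(180,200,220,240):
    a,b=onz(c,w(377,140),h),onz(c,w(407,0),h);p,q=onz(c,w(592,186),h),onz(c,w(652,0),h)
    print(h,[np.degrees(np.arctan2(*(u)[1::-1])).round(1) for u in(b-a,q-p)])
# tip in hand: w3
z=np.load('w3.npz');c3=(z['K'],z['R'],z['C']);T=onz(c3,(323,195.5),z['t'][2]-155);print('tip tool',z['o'].T@(T-z['t']))
im=cv2.imread('pics/w3.png');g=cv2.cvtColor(im,6)
for v in (200,212,225,240,255,270,290,310,330):
    print(v,np.where(g[v,295:350]>120)[0][[0,-1]]+295)
```

```text
h 233.9325711008212 mid [484.11361678 195.02553014 233.9325711 ] axisang 92.62656116813083
h 238.15943580987098 mid [483.2628768  204.80784115 238.15943581] axisang 93.86314218090706
h 214.07910785577127 mid [485.29202044 224.94652972 214.07910786] axisang 93.78464650667833
(array([482.18703235, 201.63447163, 233.44274015]), np.float64(7.7364736442026185))
top (array([487.52553892, 196.30878066, 198.02672375]), np.float64(2.478907085767387))
180 [np.float64(93.0), np.float64(90.4)]
200 [np.float64(93.0), np.float64(90.4)]
220 [np.float64(93.0), np.float64(90.4)]
240 [np.float64(93.0), np.float64(90.4)]
tip tool [ 36.43783487   0.92864505 154.98955355]
200 [316 329]
212 [316 329]
225 [307 338]
240 [305 338]
255 [295 349]
270 [295 349]
290 [304 340]
310 [304 336]
330 [300 334]
```

Call:
{"method": "arm_command", "body": {
  "steps": [
    [0,0.6,0,0,0],
    [0,0.6,0,0,0],
    [0,0,0,0.6,0],
    [0,0,0,0.64,0],
    [0,0,0,0,0],
    [0,0,0,0,0],
    [0,0,0,0,0]
  ]
}}

```text
time_s: 17.05
tcp_pos: [530.9, 140.1, 476.1]
orientation: [[-0.05, 0.999, 0.0], [0.999, 0.05, -0.0], [-0.0, 0.0, -1.0]]
ft_force: [-0.4, -0.3, 0.3]
grip_width: 15.3
finger_force: 58.8
```

```bash
cat > snap.py <<'E'
from h import *;import sys
n=sys.argv[1];s=robot.read_state();c=cam('wrist',s);im=viewer.grab_frame('wrist')[:,:,::-1];cv2.imwrite(f'pics/{n}.png',im)
np.savez(n+'.npz',K=c[0],R=c[1],C=c[2],t=s['tcp_pos'],o=s['orientation'])
print(s['time_s'],s['tcp_pos'],s['orientation'].round(4),s['grip_width'],proj(c,(484,195,230)))
E
python3 snap.py w5
```

```text
17.05 [530.85792427 140.13255545 476.08102358] [[-5.050e-02  9.987e-01  2.000e-04]
 [ 9.987e-01  5.050e-02 -2.000e-04]
 [-2.000e-04  2.000e-04 -1.000e+00]] 15.318174594475325 [249.78112441 127.53746927]
```

Call:
{"method": "arm_command", "body": {
  "steps": [
    [0,-0.6,0,0,0],
    [0,-0.6,0,0,0],
    [0,-0.6,0,0,0],
    [0,-0.6,0,0,0],
    [0,0,0,0,0],
    [0,0,0,0,0],
    [0,0,0,0,0]
  ]
}}

```text
time_s: 17.98
tcp_pos: [411.7, 134.2, 475.9]
orientation: [[-0.05, 0.999, -0.0], [0.999, 0.05, 0.0], [0.0, -0.0, -1.0]]
ft_force: [0.7, -0.3, -0.4]
grip_width: 15.8
finger_force: 58.8
```

```bash
python3 snap.py w6
```

```text
17.975 [411.70148078 134.20267382 475.9126029 ] [[-4.980e-02  9.988e-01 -2.000e-04]
 [ 9.988e-01  4.980e-02  4.000e-04]
 [ 4.000e-04 -2.000e-04 -1.000e+00]] 15.8237062312029 [443.5383825  127.70347204]
```

Run:
```python
from h import *
a=cv2.imread('pics/w5.png');b=cv2.imread('pics/w6.png')
f=lambda i,x:cv2.resize(i[0:150,x:x+100],None,fx=4,fy=4,interpolation=2)
cv2.imwrite('pics/c56.png',np.hstack([f(a,200),f(b,400)]))
```

```text
(no output)
```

View pics/c56.png

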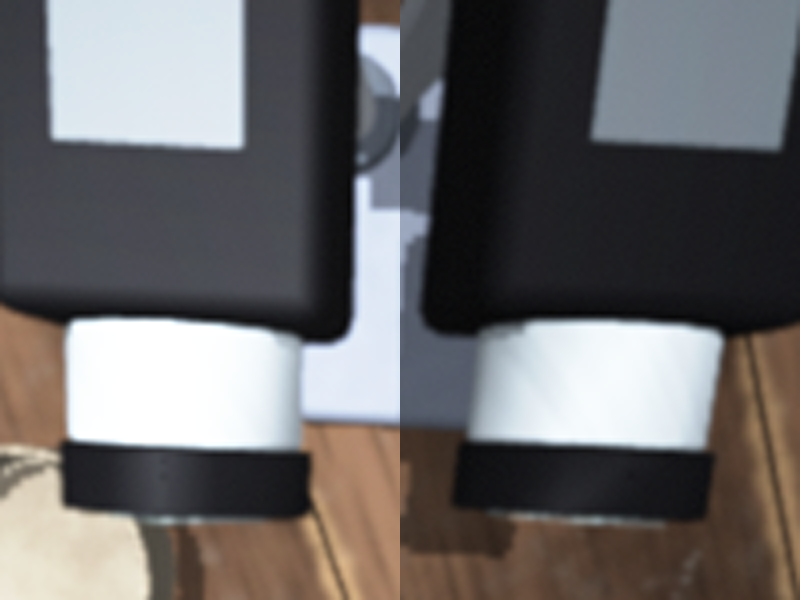

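The two views show the lens rim from (62,507) to (308,517) in the left crop and (453,507) to (711,519) in the right crop. The top label's corners are at (50,140), (245,149) and (590,140), (782,151).

Run:
```python
from h import *
def L(n):
    z=np.load(n+'.npz');return (z['K'],z['R'],z['C'])
a,b=L('w5'),L('w6');A=lambda x,y:(200+(x-.0)/4,y/4);B=lambda x,y:(400+(x-400)/4,y/4)
print('rim',tri(a,A(185,512),b,B(582,513)))
for n,p,q in [('labL',(50,140),(590,140)),('labR',(245,149),(782,151)),('labLtop',(47,0),(609,0)),('wbL+R',(182,448),(588,449)),('barrelback',(184,323),(600,323))]:
    print(n,tri(a,A(*p),b,B(*q)))
l=tri(a,A(50,140),b,B(590,140))[0];r=tri(a,A(245,149),b,B(782,151))[0];v=r-l;print('ang',np.degrees(np.arctan2(v[0],-v[1])),np.linalg.norm(v))
# label edge directions on plane z of the label; fitted by edge detection
for n,c,xs,x0 in (('w5',a,(47,245),0),):
    pass
for c,F,e in ((a,A,[((47,0),(50,140)),((244,0),(245,149))]),(b,B,[((609,0),(590,140)),((800,0),(782,151))])):
    for p,q in e:
        d=onz(c,F(*p),l[2])-onz(c,F(*q),l[2]);print(np.degrees(np.arctan2(d[1],d[0])))
# rim diameters given height
for c,F,p,q in ((a,A,(62,507),(308,517)),(b,B,(453,507),(711,519))):
    for h in (225,230,235):
        d=onz(c,F(*p),h)-onz(c,F(*q),h);print(h,np.linalg.norm(d),np.degrees(np.arctan2(-d[0],d[1])),((onz(c,F(*p),h)+onz(c,F(*q),h))/2).round(1))
```

```text
rim (array([483.10947673, 194.93489048, 235.9943008 ]), np.float64(0.04916120937603045))
labL (array([470.5297287 , 241.50673758, 255.41418057]), np.float64(0.07296288004917706))
labR (array([495.22127588, 241.61537516, 255.155674  ]), np.float64(0.17494134921452467))
labLtop (array([470.64109912, 257.43358256, 255.22001735]), np.float64(0.06776480590850174))
wbL+R (array([482.71375759, 204.18453898, 235.85916144]), np.float64(0.05039800430421373))
barrelback (array([482.67866282, 221.92800986, 233.63857343]), np.float64(0.08568962392341087))
ang 90.25208769112031 24.693139328816393
89.38501470541512
90.60498856331213
89.82467469517869
92.98095604204036
225 38.7242247512245 90.5693670937949 [480.8 194.3 225. ]
230 37.842015880668725 90.56936709379491 [481.8 194.6 230. ]
235 36.959807010112954 90.56936709379494 [482.9 194.9 235. ]
225 40.887411279015474 90.21670443674894 [487.1 194.6 225. ]
230 39.9553706496002 90.21670443674897 [485.3 194.7 230. ]
235 39.023330020185035 90.21670443674894 [483.5 194.9 235. ]
```

Call:
{"method": "arm_command", "body": {
  "steps": [
    [-0.2,0.4,0,0,0],
    [-0.2,0.5,0,0,0],
    [-0.186,0.5,0,0,0],
    [0,0,0,0.246,0],
    [0,0,0.4,0,0],
    [0,0,0.6,0,0],
    [0,0,0.5,0,0],
    [0,0,0.214,0,0],
    [0,0,0,0,0],
    [0,0,0,0,0],
    [0,0,0,0,0],
    [0,0,0,0,0]
  ]
}}

```text
time_s: 19.52
tcp_pos: [482.6, 108.6, 390.9]
orientation: [[-0.007, 1.0, 0.001], [1.0, 0.007, -0.0], [-0.0, 0.001, -1.0]]
ft_force: [0.1, -0.2, -0.1]
grip_width: 15.4
finger_force: 58.9
```

```bash
python3 snap.py w7
python3 - <<'E'
from h import *
im=cv2.imread('pics/w7.png')[0:400,230:410]
im=cv2.resize(im[:330],None,fx=1.8,fy=1.8,interpolation=2)
# scene too
sc=viewer.grab_frame('scene')[:,:,::-1];cv2.imwrite('pics/scene7.png',sc)
s=cv2.resize(sc[120:265,170:290],None,fx=3.9,fy=3.9,interpolation=2)
H=max(im.shape[0],s.shape[0]);p=lambda i:cv2.copyMakeBorder(i,0,H-i.shape[0],0,0,0)
o=np.hstack([p(im),p(s)]);print(o.shape,im.shape);cv2.imwrite('pics/c7.png',o)
E
```

```text
19.525 [482.59494097 108.58290138 390.92728152] [[-6.8e-03  1.0e+00  1.2e-03]
 [ 1.0e+00  6.8e-03 -1.0e-04]
 [-1.0e-04  1.2e-03 -1.0e+00]] 15.417057857047562 [326.17227485  53.88109039]
(594, 792, 3) (594, 324, 3)
```

View pics/c7.png

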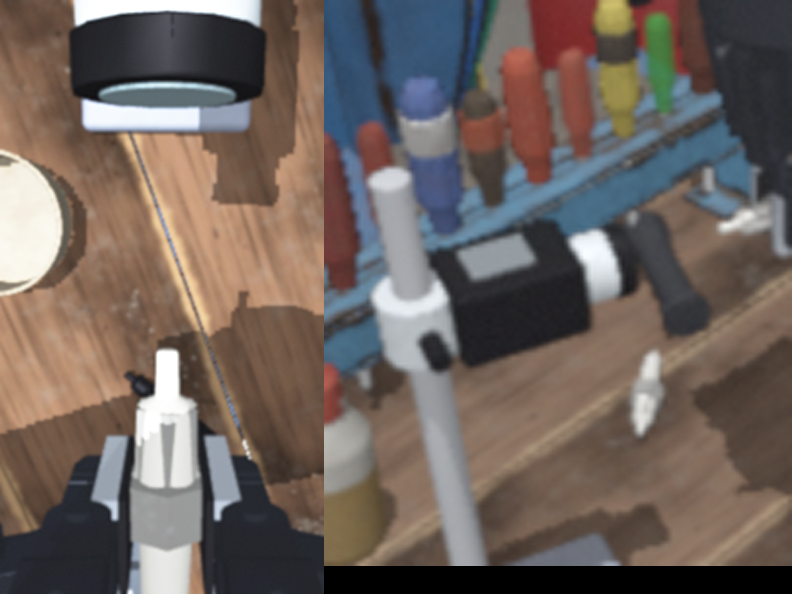

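The wrist crop shows the glass centre at about (166,95), the rim from 70 to 265 and the tip at (167.5,350), so they are laterally in line. In the scene crop the plug tip is near (722,226). Numeric check:

Run:
```python
from h import *
z=np.load('w7.npz');c=(z['K'],z['R'],z['C']);w=lambda x,y:(230+x/1.8,y/1.8);sc=cam('scene')
s=robot.read_state();print(s['tcp_pos'])
T=onz(c,w(167.5,350),z['t'][2]-155);print('tip',T,z['o'].T@(T-z['t']))
for h in(232,234,236,238):
    a,b=onz(c,w(95,95),h),onz(c,w(237,95),h);p,q=onz(c,w(70,80),h),onz(c,w(265,80),h)
    print(h,'glass',((a+b)/2).round(2),np.linalg.norm(a-b).round(1),'rimD',np.linalg.norm(p-q).round(1))
print('axis in view: plug dir', )
for x,y,h in [(167.5,350,0),(167.5,400,0),(168,480,0),(166,585,0)]:
    P=onz(c,w(x,y),z['t'][2]-155);print((z['o'].T@(P-z['t'])).round(2))
L=np.array([483.1,194.8,235.2])
for P in (L,T,L+[0,8,18.5],L+[0,8,-18.5]):print(proj(sc,P))
t=tri(c,w(167.5,350),sc,(170+(722-324)/3.9,120+226/3.9));print(t)
```

```text
[482.48840331 108.55043086 390.64278174]
tip [483.21772529 145.51816871 235.92728152] [ 36.9420692    0.68997909 154.99809446]
232 glass [482.61 195.04 232.  ] 27.3 rimD 37.3
234 glass [482.6  194.74 234.  ] 26.9 rimD 36.7
236 glass [482.6  194.43 236.  ] 26.5 rimD 36.1
238 glass [482.6  194.13 238.  ] 26.0 rimD 35.5
axis in view: plug dir
[ 36.94   0.69 155.  ]
[ 26.03   0.69 155.  ]
[  7.53   0.81 155.  ]
[-18.97   0.35 155.  ]
[245.67810446 185.56439497]
[269.44497671 178.19585951]
[240.82843661 178.77324376]
[242.54481087 194.47399584]
(array([482.67663665, 142.82291755, 234.98245585]), np.float64(4.915883408183609))
```

Call:
{"method": "arm_command", "body": {
  "steps": [
    [-0.01,-0.005,0.01,0,0],
    [0,0,0,0,0],
    [0,0,0,0,0],
    [0,0,0,0,0],
    [0,0,0,0,0],
    [0,0,0,0,0],
    [0,0,0,0,0],
    [0,0,0,0,0]
  ]
}}

```text
time_s: 20.62
tcp_pos: [482.2, 108.0, 389.8]
orientation: [[-0.007, 1.0, -0.0], [1.0, 0.007, -0.0], [-0.0, -0.0, -1.0]]
ft_force: [-0.5, -0.6, -0.4]
grip_width: 15.0
finger_force: 58.9
```

```bash
python3 -c "
from station import job;print(job.hand_in())"
```

```text
the job is handed in; nothing more can be done
None
```

I unlocked the knob (about 75° clockwise), slid the keeper back to its stop, and handed in at 20.6 s with the plug held on the lens axis, firing end about 50 mm from the glass; my measurements are good to about 1–2 mm, and the hand-in returned no verdict.

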